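Bench wash: pump the dispenser, then open the safety-capped bleach bottle

ROBOT

A 6-joint arm with a two-finger parallel gripper is mounted at the origin on the work surface. World frame = base frame: x ahead of the robot, y to its left, z up, the work surface at z = 0. Lengths are in m, angles in rad, forces in N, time in s.
With the tool pointing down it reaches from about 0.275 to 0.825 m from the base axis. Payload 4.9 kg.
Tool frame: the origin (TCP) lies between the finger pads; the fingertips stand 19 mm ahead of it and the grasp point (between the pads) is the TCP; z points along the fingers, y is the line along which they close (so a half turn about z gives the same grasp; the last joint's range is limited). The gripper opens to 85 mm and grips with 20 to 120 N. Pads are 22 mm wide; open, the fingers measure 114 mm over their backs; the gripper's body (76 mm by 85 mm) begins 54 mm behind the grasp point. The pads swing forward as they close: fully open they stand 13 mm farther back than shut.
Start: joints at [-1.433, 0.326, -0.193, 1.052, 0, 1.437], TCP at [0.148, -0.53, 0.25] pointing down, gripper open.
Joint ranges: [-2.65, 2.65], [-0.97, 1.79], [-1.3, 1.35], [-1.93, 2.1], [-1.47, 1.37], [-3.14, 3.14]. Speed limits (rad/s): [2.57, 2.57, 3.14, 3.14, 3.14, 3.14].

INTERFACE

Orientations are given as [roll, pitch, yaw] about the fixed x, y, z axes, in that order (R = Rz(yaw) Ry(pitch) Rx(roll)).
In Python, from station import status, eyes, ticket gives the robot as it stands.
- The arm moves only by the shell command python3 -m inch 'ROWS' [OPENING]. ROWS is JSON, a list of rows, each a list of 6 numbers: the shift along the world's x, y, z in m, then the turn, a rotation vector about the world's x, y, z in degrees. In form: [[x, y, z, ax, ay, az], ...]. A call has exactly 10 rows; each row is the pose to reach, as a shift and turn from the pose commanded when the call began; what a row does not reach only later rows make up. A row lasts 1/10 s, in which the tool goes at most 50 mm and 8.59 degrees, less where a joint would pass 70% of its speed; a pose out of reach is approached as far as the arm can. A call with a gripper value outside its range is refused whole. OPENING is the finger opening in m, from 0 to 0.0854, set as the call begins (- or left out, the last holds). The fingers move at their own pace and stop on an object; the grip force is fixed at half the most. Time passes only in rows, so rows that repeat a pose let the fingers close, or fill a call up. It gives the time, the measured TCP pose, the force, the opening and the grip force at its end, in the units of the state.
- status.observe(): the state, without advancing time (a new reading comes with each control period).
- eyes.read_camera(name): name is "side" or "top"; returns the picture (480x640x3 uint8, red, green, blue); there is no depth.
- eyes.camera_info(name): a dict with "camera_matrix" (3x3 intrinsics, pixels), "dist_coeffs" ([k1, k2, p1, p2, k3] as OpenCV has them; the pictures are not rectified), "rvec" (rotation vector, rad) and "tvec" (3), from world to camera coordinates, as OpenCV has them. Camera axes: x right, y down, z forward; pixel columns grow to the right and rows downward; lengths in m; the calibration is good to about 2 mm. A picture is of the moment at which its call begins. camera_info takes no time and is no camera call.
- ticket.hand_in(): hands the job in; it is judged then, once.
The state is a dict: "clock": time; "qpos": joint angles; "qvel": joint speeds; "effort": joint torques, N m; "eef_pos": TCP position; "ee_rot": TCP orientation; "wrist_force": force on the tool from outside, world axes, zero at the start; "torque": the same for the moment, N m; "grip_width": finger opening in m; "grip_force": force on a finger pad.
Only numpy, scipy, OpenCV 4.12 (cv2) and the standard library are available. Lean on these libraries where they do the work, as an engineer would, in place of code of your own. Each camera call takes 0.05 s, during which the arm holds its last target. There are 200 camera calls.

TASK

Get the bench wash ready: give the pump dispenser that has the beaker under its spout one full press and let its head spring back up, then open the bleach bottle with the large ribbed push-and-turn safety cap by pressing the cap down, twisting it anticlockwise (seen from above) while it is down, and lifting it off. Finish while still holding the cap in the gripper, the right way up, still and clear in the air, about 8 cm straight above the bottle's neck; do not put it down or let it go. Leave everything else on the bench where it stands.

Things in the scene. Friction and masses are not known exactly. Their poses are not given: they have to be found in the camera images.
- bottle: white round bleach bottle, 90 mm across, fixed to the bench with its 110 mm square grey foot plate: it never moves or turns. Origin at the centre of the underside, z up; x is the direction of the cap's x axis when locked. Its shoulder narrows above 100 mm to a 42 mm collar at 121 mm height, below the cap.
- neck (a point): centre of the top of the bottle's neck, on its axis, 156 mm above the bottle's origin, hidden in the cap. The neck is 42 mm across over two overhangs that hold the cap's lugs; a sprung rubber seal stands up to 9 mm out of it and pushes the cap up.
- cap: grey ribbed safety cap on the bottle's neck, the only thick ribbed cap here: 52 mm across (53.5 over ribs), 34 mm tall, hollow below, about 45 g, loose. Origin at the centre of its lower rim, z up; locked, this is 133 mm above the bottle's origin. Locked it has 5 degrees of play, but cannot be lifted off or turned. Pressing: about 5 N to start, 1 N more per mm, hard stop 7 mm down (12 N).
- cap_top (a point): centre of the cap's flat top, 34 mm above the cap's origin. Pressed at least 4.5 mm (5 to 6.5 is best) below its locked height, the cap turns anticlockwise from above (positive yaw) only. Past 47 degrees it is free and sprung up about 2 mm; from 47 to 137 degrees (75 to 90 is best) it lifts straight off; at 137 degrees is a stop.
- dispenser: white round pump dispenser bottle, 80 mm across, fixed with a 175 x 100 mm steel drip plate (6 mm thick) to the bench; origin under the bottle's axis at bench height; the spout points along its -x. Its grey collar reaches 149 mm, the pump head stands above that.
- pump (a joint): travel of the dispenser's sprung pump head, 0 = up, 0.012 m = fully down; it takes about 1.8 N to start and 6 N at the bottom, and springs back by itself.
- pump_top (a point): centre of the flat top of the pump head, a grey disc 44 mm across and 14 mm thick, 187 mm above the bench when up; a thin spout runs 80 mm out from its middle, below the level of its top.
- beaker: clear open beaker, 58 mm across, 60 mm tall, loose on the drip plate under the spout; origin at the centre of the underside
- tip_box: grey box of pipette tips with clear lid, 90 x 60 x 65 mm; origin under its centre; leave alone
- vial: amber vial, 26 mm across, 50 mm tall; origin under its centre; leave alone
- dishes: stack of three clear dishes, 88 mm across, 47 mm tall; origin under its centre; leave alone
- small_bottle: small white bottle with a plain narrow cap, 56 mm across, 120 mm tall; origin under its centre; leave alone
- spare_bottle: white bottle with a plain narrow cap, 80 mm across, 150 mm tall; origin under its centre; leave alone
- tube_rack: black rack of capped tubes, 70 x 220 x 86 mm; origin under its centre; leave alone
- marker: white marker pen, 14 mm thick, about 110 mm long, lying; leave alone

How it is judged:
By the outcome, as a careful person would: the job done as asked, in the order asked, and still so for the second after the job is handed in, while the arm keeps its last pose, push and grip.
It also fails if it takes over 51 s, if anything falls off the work surface, if the arm or the gripper's body presses on something with over 40 N, if the wrist force passes 120 N, or if a joint passes its speed limit or range.

## Working session

There is one attempt and no reset: what is moved stays moved. The work goes in short steps, Python scripts to look and compute and a shell command to move; the robot and the scene stay as the last step left them, time stands still between calls to the robot, and variables do not carry over. Pictures are saved under pics/ and viewed, at most 10 in all, crops included, and the job is handed in when it is done.

```bash
mkdir -p pics; python3 - <<'E'
from station import status, eyes
import cv2
print(status.observe())
for n in ("side","top"):
    cv2.imwrite(f"pics/{n}0.png", eyes.read_camera(n)[:,:,::-1]); print(n,eyes.camera_info(n))
E
```

```text
{'clock': 0.0, 'qpos': array([-1.43320205e+00,  3.26941821e-01, -1.93565288e-01,  1.05200007e+00,
        3.00513797e-06,  1.43662688e+00]), 'qvel': array([ 0.00085736,  0.00075809, -0.0016759 ,  0.00144345,  0.00261903,
       -0.00010206]), 'effort': array([-7.22890527e-04, -4.43403840e+01,  2.62437844e+01,  1.56279362e-02,
        2.69095005e-05,  9.85881201e-06]), 'eef_pos': array([ 0.14759044, -0.529268  ,  0.24950999]), 'ee_rot': array([-3.13989758e+00, -2.31834012e-04,  2.71763524e-01]), 'wrist_force': array([-0.93829101,  0.20119899, -0.45895618]), 'torque': array([-0.06129723,  0.04047618, -0.00214618]), 'grip_force': 0.0, 'grip_width': 0.08566368702005304}
side {'camera_matrix': array([[624.87556652,   0.        , 326.37839882],
       [  0.        , 624.87556652, 245.0427718 ],
       [  0.        ,   0.        ,   1.        ]]), 'dist_coeffs': array([-0.00907273,  0.        ,  0.        ,  0.        ,  0.        ]), 'rvec': array([ 2.16019485, -0.20198489,  0.08427279]), 'tvec': array([-0.56628645,  0.16479637,  1.41087329])}
top {'camera_matrix': array([[440.95535031,   0.        , 318.2723733 ],
       [  0.        , 440.95535031, 240.28093185],
       [  0.        ,   0.        ,   1.        ]]), 'dist_coeffs': array([-0.08023288,  0.        ,  0.        ,  0.        ,  0.        ]), 'rvec': array([ 2.12138613, -2.10007708,  0.17818869]), 'tvec': array([-0.00474484,  0.61677444,  0.95248966])}
```

View pics/side0.png

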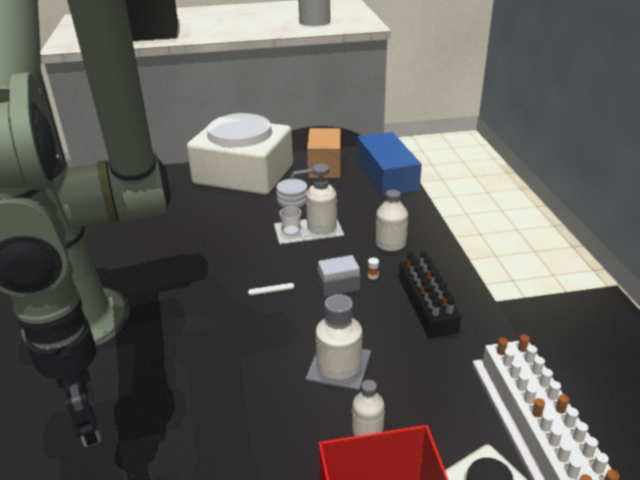

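View pics/top0.png

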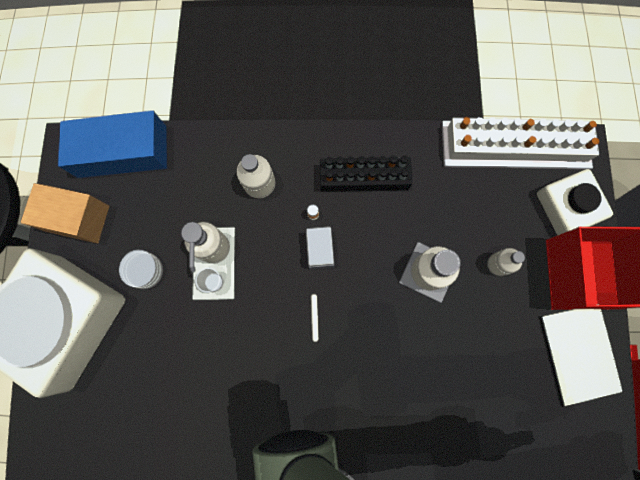

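Side view: cap about (339,308), pump head about (321,171). Top view: cap about (446,261), pump head about (192,233), beaker about (209,280). Next I'll zoom in and check a projection.

```bash
cat > h.py <<'E'
import numpy as np, cv2
from station import eyes
def cam(n):
    c=eyes.camera_info(n); R=cv2.Rodrigues(c["rvec"])[0]; return c,R,-R.T@c["tvec"]
def proj(n,P):
    c,_,_=cam(n); return cv2.projectPoints(np.array(P,float).reshape(-1,1,3),c["rvec"],c["tvec"],c["camera_matrix"],c["dist_coeffs"])[0][:,0]
def ray(n,uv):
    c,R,o=cam(n); p=cv2.undistortPoints(np.array(uv,float).reshape(-1,1,2),c["camera_matrix"],c["dist_coeffs"])[0,0]
    return o,R.T@np.array([*p,1.])
def onz(n,uv,z):
    o,d=ray(n,uv); return o+d*(z-o[2])/d[2]
def tri(a,b):
    (o1,d1),(o2,d2)=ray("side",a),ray("top",b); d1/=np.linalg.norm(d1); d2/=np.linalg.norm(d2)
    s=np.linalg.lstsq(np.c_[d1,-d2],o2-o1,rcond=None)[0]; p,q=o1+s[0]*d1,o2+s[1]*d2; return (p+q)/2,np.linalg.norm(p-q)
E
python3 - <<'E'
from h import *
print("tcp", proj("side",[.148,-.53,.25]),proj("top",[.148,-.53,.25]))
s=cv2.imread("pics/side0.png");t=cv2.imread("pics/top0.png")
def cr(im,x,y): return cv2.resize(im[y:y+50,x:x+66],(396,300),interpolation=cv2.INTER_CUBIC)
# origins: side cap(306,290) side pump(288,155) top cap(413,236) top pump(160,208)
cv2.imwrite("pics/m.png",np.vstack([np.hstack([cr(s,306,290),cr(s,288,155)]),np.hstack([cr(t,413,236),cr(t,160,208)])]))
print(tri((339,303),(446,261)),tri((321,170),(192,233)))
print(onz("top",(446,261),.167),onz("top",(192,233),.187),onz("side",(339,303),.167),onz("side",(321,170),.187))
E
```

```text
tcp [[ 85.94042083 414.84906755]] [[614.20300531 483.23225012]]
(array([ 0.5554738 , -0.26114953,  0.16523931]), np.float64(2.6839452303038154e-05)) (array([0.6090359 , 0.25850169, 0.17662296]), np.float64(0.0035277820043544328))
[ 0.55520071 -0.26067426  0.167     ] [0.6050744  0.25517435 0.187     ] [ 0.55508399 -0.26324102  0.167     ] [0.60767931 0.23923635 0.187     ]
```

View pics/m.png

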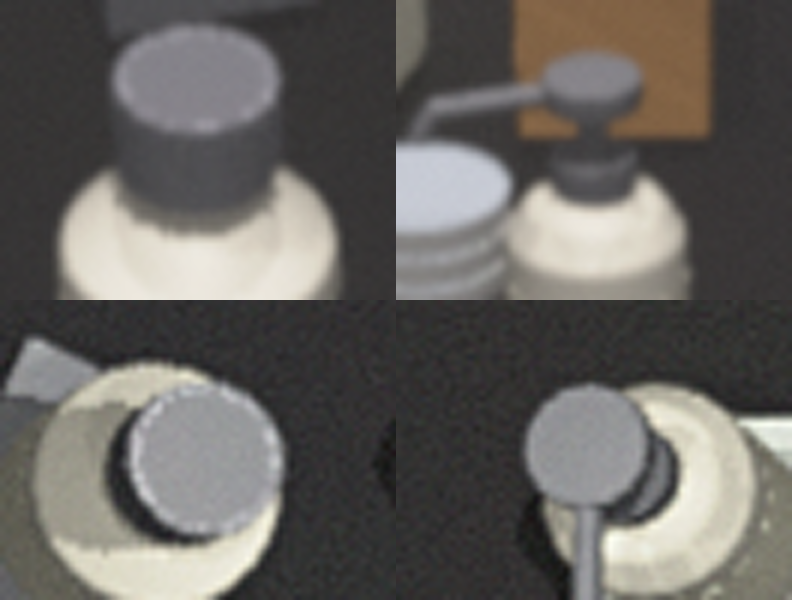

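The crops give cap-top centre at side (338.7,303), top (446.9,261.9). The pump-top centre is at side (320.3,167.5), top (191.4,231.7).

```bash
python3 - <<'E'
from h import *
a,b=(338.4,302.7),(446.9,261.9); print(tri(a,b),onz("top",b,.167),onz("side",a,.167))
a,b=(320.3,167.3),(191.4,231.7); print(tri(a,b),onz("top",b,.187),onz("side",a,.187))
E
```

```text
(array([ 0.55372017, -0.26242346,  0.16718805]), np.float64(0.0007475620741451054)) [ 0.55337042 -0.26243758  0.167     ] [ 0.55414501 -0.26214996  0.167     ]
(array([0.60850381, 0.2570952 , 0.18547731]), np.float64(0.000815972343751393)) [0.6077654  0.25660329 0.187     ] [0.6084582 0.2542856 0.187    ]
```

```bash
python3 -m inch '[[0.02,0.04,0.01,0,0,3],[0.04,0.08,0.02,0,0,6],[0.06,0.12,0.02,0,0,9],[0.08,0.155,0.02,0,0,12],[0.10,0.19,0.02,0,0,15],[0.12,0.225,0.02,0,0,18],[0.14,0.26,0.02,0,0,21],[0.16,0.295,0.02,0,0,24],[0.18,0.33,0.02,0,0,27],[0.20,0.365,0.02,0,0,30]]' 0
```

```text
clock: 1.1
eef_pos: [0.348, -0.1632, 0.2702]
ee_rot: [-3.142, -0.0, 0.797]
wrist_force: [0.2, 0.1, -0.4]
grip_width: -0.0001
grip_force: 0.0
```

```bash
python3 -m inch '[[0.026,0.042,0,0,0,0],[0.052,0.084,0,0,0,0],[0.078,0.126,0,0,0,0],[0.104,0.168,0,0,0,0],[0.13,0.21,0,0,0,0],[0.156,0.252,0,0,0,0],[0.182,0.294,0,0,0,0],[0.208,0.336,0,0,0,0],[0.234,0.378,0,0,0,0],[0.26,0.419,0,0,0,0]]'
python3 -m inch '[[0,0,-0.015,0,0,0],[0,0,-0.03,0,0,0],[0,0,-0.04,0,0,0],[0,0,-0.045,0,0,0],[0,0,-0.05,0,0,0],[0,0,-0.052,0,0,0],[0,0,-0.052,0,0,0],[0,0,-0.052,0,0,0],[0,0,-0.052,0,0,0],[0,0,-0.052,0,0,0]]'
python3 - <<'E'
from h import *
s=eyes.read_camera("side")[:,:,::-1];t=eyes.read_camera("top")[:,:,::-1]
cr=lambda im,x,y: cv2.resize(im[y:y+100,x:x+66],(396,600),interpolation=cv2.INTER_CUBIC)
cv2.imwrite("pics/p1.png",np.hstack([cr(s,288,105),cr(t,160,180)]))
E
```

```text
clock: 2.1
eef_pos: [0.6081, 0.2562, 0.2697]
ee_rot: [-3.141, 0.001, 0.796]
wrist_force: [1.3, -0.9, -0.4]
grip_width: -0.0
grip_force: 0.0
clock: 3.1
eef_pos: [0.6079, 0.2542, 0.2187]
ee_rot: [3.141, -0.001, 0.795]
wrist_force: [0.1, 0.1, -0.8]
grip_width: -0.0003
grip_force: 0.0
```

View pics/p1.png

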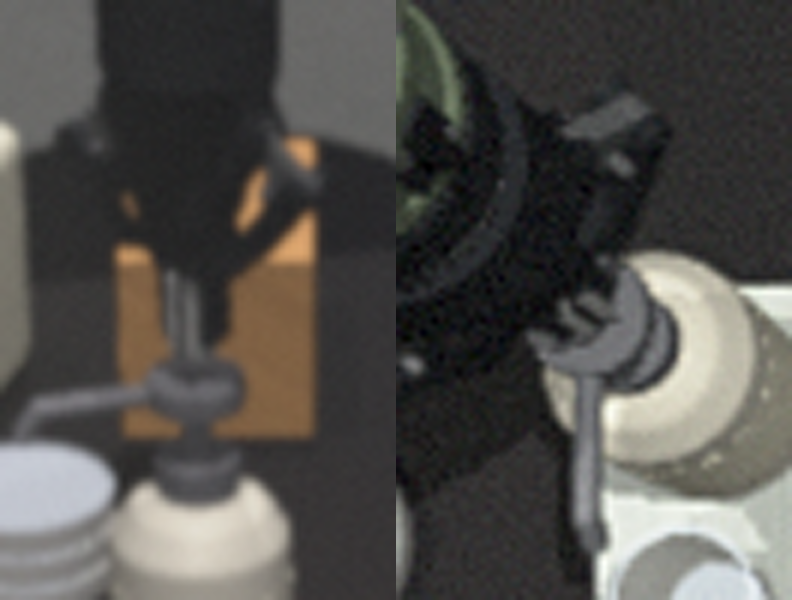

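The closed fingertips are centred over the pump head: in the left crop they sit at about x=190, with the disc at 196. Now the press.

```bash
python3 -m inch '[[0,0.001,-0.006,0,0,0],[0,0.001,-0.012,0,0,0],[0,0.001,-0.015,0,0,0],[0,0.001,-0.018,0,0,0],[0,0.001,-0.02,0,0,0],[0,0.001,-0.02,0,0,0],[0,0.001,-0.02,0,0,0],[0,0.001,-0.02,0,0,0],[0,0.001,-0.02,0,0,0],[0,0.001,-0.02,0,0,0]]'
python3 -m inch '[[0,0,-0.001,0,0,0],[0,0,-0.002,0,0,0],[0,0,-0.003,0,0,0],[0,0,-0.004,0,0,0],[0,0,-0.0045,0,0,0],[0,0,-0.005,0,0,0],[0,0,-0.005,0,0,0],[0,0,-0.005,0,0,0],[0,0,-0.005,0,0,0],[0,0,-0.005,0,0,0]]'
```

```text
clock: 4.2
eef_pos: [0.6076, 0.2553, 0.1984]
ee_rot: [-3.141, -0.0, 0.796]
wrist_force: [-1.0, 0.5, 4.4]
grip_width: -0.0001
grip_force: 2.1
clock: 5.2
eef_pos: [0.6077, 0.2553, 0.1941]
ee_rot: [3.141, -0.001, 0.795]
wrist_force: [-1.6, 0.0, 7.1]
grip_width: -0.0002
grip_force: 4.3
```

```bash
python3 -m inch '[[0,0,-0.0005,0,0,0],[0,0,-0.001,0,0,0],[0,0,-0.0015,0,0,0],[0,0,-0.002,0,0,0],[0,0,-0.002,0,0,0],[0,0,-0.002,0,0,0],[0,0,-0.002,0,0,0],[0,0,-0.002,0,0,0],[0,0,-0.002,0,0,0],[0,0,-0.002,0,0,0]]'
```

```text
clock: 6.2
eef_pos: [0.6078, 0.2553, 0.1939]
ee_rot: [3.141, -0.002, 0.796]
wrist_force: [-5.4, -1.4, 17.4]
grip_width: -0.0002
grip_force: 8.7
```

It bottomed out at 17 N. Now I'll lift, then travel to the cap with the gripper opening.

```bash
python3 -m inch '[[0,0,0.004,0,0,0],[0,0,0.012,0,0,0],[0,0,0.025,0,0,0],[0,0,0.045,0,0,0],[0,0,0.065,0,0,0],[0,0,0.079,0,0,0],[0,0,0.079,0,0,0],[0,0,0.079,0,0,0],[0,0,0.079,0,0,0],[0,0,0.079,0,0,0]]'
python3 - <<'E'
from h import *
s=eyes.read_camera("side")[:,:,::-1]
cv2.imwrite("pics/p2.png",cv2.resize(s[155:205,288:354],(396,300),interpolation=cv2.INTER_CUBIC))
E
python3 -m inch '[[-0.003,-0.03,0,0,0,-2],[-0.006,-0.06,0,0,0,-4],[-0.009,-0.09,0,0,0,-6],[-0.012,-0.12,0,0,0,-8],[-0.015,-0.15,0,0,0,-10],[-0.018,-0.18,0,0,0,-13],[-0.021,-0.21,0,0,0,-16],[-0.024,-0.24,0,0,0,-18],[-0.026,-0.26,0,0,0,-20],[-0.027,-0.27,0,0,0,-20]]' 0.085
```

```text
clock: 7.2
eef_pos: [0.6071, 0.2549, 0.269]
ee_rot: [-3.141, 0.002, 0.795]
wrist_force: [-0.3, 0.1, -0.2]
grip_width: -0.0003
grip_force: 0.0
clock: 8.25
eef_pos: [0.5803, -0.0165, 0.2699]
ee_rot: [-3.141, 0.001, 0.444]
wrist_force: [-0.5, -0.4, 0.1]
grip_width: 0.0849
grip_force: 0.0
```

View pics/p2.png

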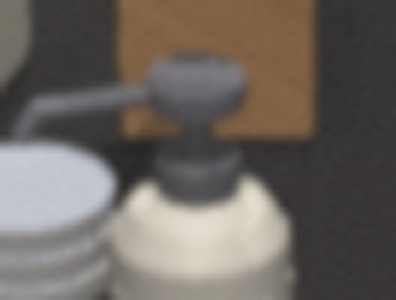

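The pump head is back up: its disc at (197,80) matches the first picture. Next, move over the cap.

```bash
python3 -m inch '[[-0.003,-0.03,0,0,0,-1],[-0.006,-0.06,0,0,0,-2],[-0.009,-0.09,0,0,0,-4],[-0.012,-0.12,0,0,0,-6],[-0.015,-0.15,0,0,0,-8],[-0.019,-0.18,0,0,0,-10],[-0.023,-0.21,0,0,0,-10],[-0.026,-0.235,0,0,0,-10],[-0.027,-0.247,0,0,0,-10],[-0.027,-0.247,0,0,0,-10]]'
python3 -m inch '[[0,0,-0.02,0,0,0],[0,0,-0.04,0,0,0],[0,0,-0.06,0,0,0],[0,0,-0.07,0,0,0],[0,0,-0.07,0,0,0],[0,0,-0.07,0,0,0],[0,0,-0.07,0,0,0],[0,0,-0.07,0,0,0],[0,0,-0.07,0,0,0],[0,0,-0.07,0,0,0]]'
python3 - <<'E'
from h import *
s=eyes.read_camera("side")[:,:,::-1];t=eyes.read_camera("top")[:,:,::-1]
cr=lambda im,x,y: cv2.resize(im[y:y+120,x:x+80],(400,600),interpolation=cv2.INTER_CUBIC)
cv2.imwrite("pics/c1.png",np.hstack([cr(s,300,230),cr(t,405,200)]))
E
```

```text
clock: 9.25
eef_pos: [0.5536, -0.2626, 0.2698]
ee_rot: [-3.141, 0.0, 0.271]
wrist_force: [0.2, 0.0, 0.2]
grip_width: 0.0851
grip_force: 0.0
clock: 10.25
eef_pos: [0.5538, -0.262, 0.2007]
ee_rot: [3.141, -0.001, 0.272]
wrist_force: [-0.1, 0.2, 0.9]
grip_width: 0.0849
grip_force: 0.0
```

View pics/c1.png

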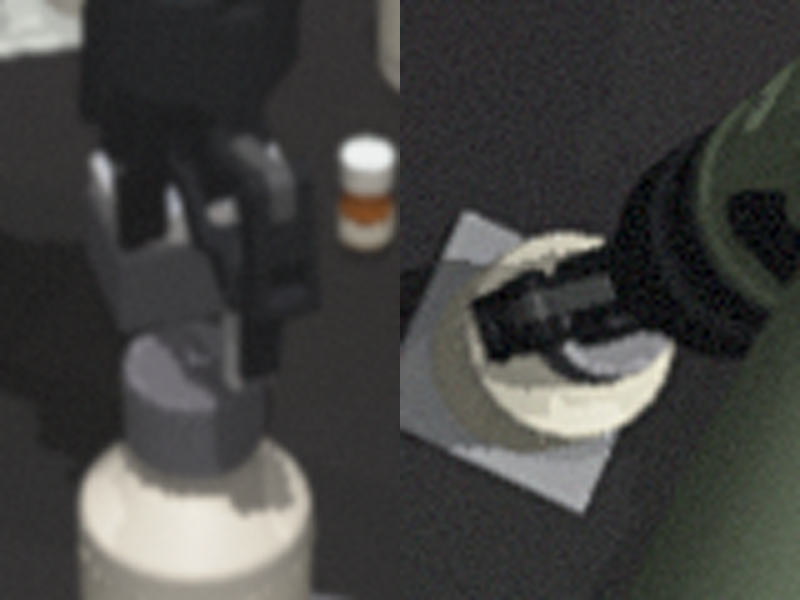

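The fingers straddle the cap in both views. Now I'll go down and grip.

```bash
python3 -m inch '[[0,0,-0.008,0,0,0],[0,0,-0.016,0,0,0],[0,0,-0.024,0,0,0],[0,0,-0.032,0,0,0],[0,0,-0.04,0,0,0],[0,0,-0.047,0,0,0],[0,0,-0.047,0,0,0],[0,0,-0.047,0,0,0],[0,0,-0.047,0,0,0],[0,0,-0.047,0,0,0]]'
python3 -m inch '[[0,0,0,0,0,0],[0,0,0,0,0,0],[0,0,0,0,0,0],[0,0,0,0,0,0],[0,0,0,0,0,0],[0,0,0,0,0,0],[0,0,0,0,0,0],[0,0,0,0,0,0],[0,0,0,0,0,0],[0,0,0,0,0,0]]' 0.04
```

```text
clock: 11.35
eef_pos: [0.554, -0.262, 0.1538]
ee_rot: [3.141, -0.001, 0.272]
wrist_force: [0.7, -0.8, 0.7]
grip_width: 0.0851
grip_force: 0.0
clock: 12.35
eef_pos: [0.5538, -0.2618, 0.1533]
ee_rot: [3.142, -0.0, 0.272]
wrist_force: [-0.8, 1.3, 4.8]
grip_width: 0.051
grip_force: 61.7
```

```bash
python3 -m inch '[[0,0,-0.001,0,0,0],[0,0,-0.002,0,0,0],[0,0,-0.003,0,0,0],[0,0,-0.004,0,0,0],[0,0,-0.005,0,0,0],[0,0,-0.006,0,0,0],[0,0,-0.006,0,0,0],[0,0,-0.006,0,0,0],[0,0,-0.006,0,0,0],[0,0,-0.006,0,0,0]]'
```

```text
clock: 13.35
eef_pos: [0.5538, -0.2618, 0.1481]
ee_rot: [3.141, -0.001, 0.272]
wrist_force: [-3.0, 2.3, 9.0]
grip_width: 0.0511
grip_force: 62.3
```

```bash
python3 -m inch '[[0,0,-0.0005,0,0,0],[0,0,-0.001,0,0,0],[0,0,-0.0014,0,0,0],[0,0,-0.0014,0,0,0],[0,0,-0.0014,0,0,0],[0,0,-0.0014,0,0,0],[0,0,-0.0014,0,0,0],[0,0,-0.0014,0,0,0],[0,0,-0.0014,0,0,0],[0,0,-0.0014,0,0,0]]'; python3 -c "
from station import status
s=status.observe();print(s['wrist_force'],s['eef_pos'],s['torque'])"
```

```text
clock: 14.35
eef_pos: [0.5538, -0.2619, 0.1469]
ee_rot: [3.141, -0.001, 0.272]
wrist_force: [-2.9, 2.7, 11.2]
grip_width: 0.051
grip_force: 62.4
[-2.88996822  2.70287195 11.17353661] [ 0.55384681 -0.26189701  0.14692108] [ 0.53444078  0.49834841 -0.0063874 ]
```

```bash
python3 -m inch '[[0,0,0,0,0,3],[0,0,0,0,0,7],[0,0,0,0,0,11],[0,0,0,0,0,15],[0,0,0,0,0,19],[0,0,0,0,0,23],[0,0,0,0,0,27],[0,0,0,0,0,31],[0,0,0,0,0,35],[0,0,0,0,0,38]]'; python3 - <<'E'
from station import status
s=status.observe();print(s['torque'])
from h import *
s=eyes.read_camera("side")[:,:,::-1];t=eyes.read_camera("top")[:,:,::-1]
cr=lambda im,x,y: cv2.resize(im[y:y+120,x:x+80],(400,600),interpolation=cv2.INTER_CUBIC)
cv2.imwrite("pics/c2.png",np.hstack([cr(s,300,230),cr(t,405,200)]))
E
```

```text
clock: 15.35
eef_pos: [0.5553, -0.262, 0.1474]
ee_rot: [3.138, -0.002, 0.938]
wrist_force: [0.0, 3.0, 9.9]
grip_width: 0.0509
grip_force: 62.4
[ 0.58369594 -0.08835228 -0.05521509]
```

View pics/c2.png

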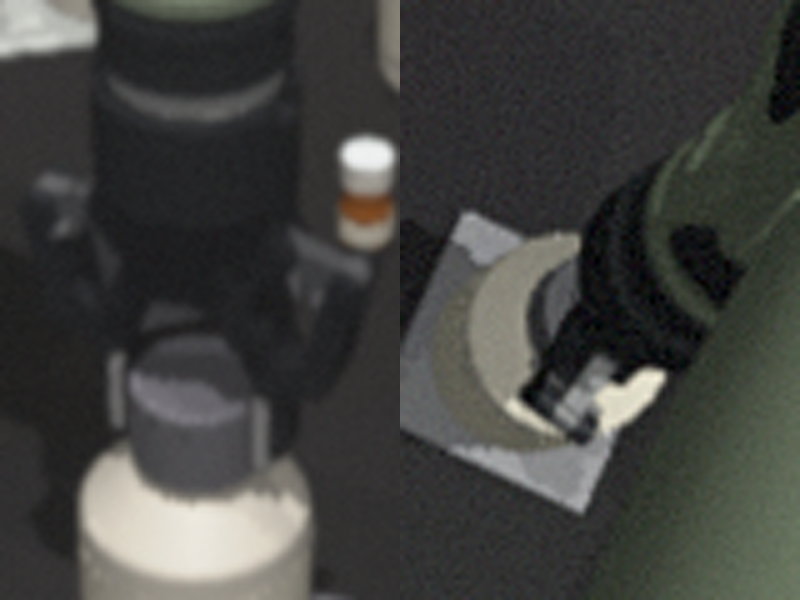

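The cap is pressed down and held between the pads, and the twist torque is near zero, so it is turning with the gripper. I'll continue to about 82°.

```bash
python3 -m inch '[[0,0,0,0,0,4],[0,0,0,0,0,9],[0,0,0,0,0,14],[0,0,0,0,0,19],[0,0,0,0,0,24],[0,0,0,0,0,29],[0,0,0,0,0,34],[0,0,0,0,0,39],[0,0,0,0,0,44],[0,0,0,0,0,44]]'; python3 -c "
from station import status
s=status.observe();print(s['torque'],s['qpos'])"
```

```text
clock: 16.45
eef_pos: [0.5544, -0.2617, 0.147]
ee_rot: [3.14, 0.0, 1.705]
wrist_force: [-2.4, 2.8, 9.6]
grip_width: 0.0509
grip_force: 62.5
[0.58358385 0.38982904 0.03434363] [-5.61783601e-01  5.21371430e-01 -1.66564361e-01  8.81210196e-01
  8.32107779e-04  8.75010250e-01]
```

```bash
python3 -m inch '[[0,0,0.002,0,0,0],[0,0,0.004,0,0,0],[0,0,0.006,0,0,0],[0,0,0.008,0,0,0],[0,0,0.01,0,0,0],[0,0,0.012,0,0,0],[0,0,0.014,0,0,0],[0,0,0.016,0,0,0],[0,0,0.016,0,0,0],[0,0,0.016,0,0,0]]'
```

```text
clock: 17.45
eef_pos: [0.5535, -0.2619, 0.1617]
ee_rot: [-3.141, -0.0, 1.703]
wrist_force: [-0.4, -0.0, -0.1]
grip_width: 0.0512
grip_force: 62.3
```

The cap is free, with no resistance. Now lifting to height.

```bash
python3 -m inch '[[0,0,0.005,0,0,0],[0,0,0.015,0,0,0],[0,0,0.027,0,0,0],[0,0,0.039,0,0,0],[0,0,0.051,0,0,0],[0,0,0.063,0,0,0],[0,0,0.075,0,0,0],[0,0,0.085,0,0,0],[0,0,0.091,0,0,0],[0,0,0.093,0,0,0]]'
python3 -m inch '[[0,0,0.093,0,0,0],[0,0,0.093,0,0,0],[0,0,0.093,0,0,0],[0,0,0.093,0,0,0],[0,0,0.093,0,0,0],[0,0,0.093,0,0,0],[0,0,0.093,0,0,0],[0,0,0.093,0,0,0],[0,0,0.093,0,0,0],[0,0,0.093,0,0,0]]' >/dev/null --help 2>&1 | head -1
python3 - <<'E'
from h import *
s=eyes.read_camera("side")[:,:,::-1];t=eyes.read_camera("top")[:,:,::-1]
cv2.imwrite("pics/f.png",np.hstack([cv2.resize(s[200:400,270:410],(420,600)),cv2.resize(t[150:350,370:496],(378,600))]))
from station import status
o=status.observe();print(o['clock'],o['eef_pos'],o['grip_width'])
print(proj("side",[.5537,-.262,.236]),proj("side",[.5537,-.262,.27]))
E
```

```text
clock: 18.45
eef_pos: [0.554, -0.262, 0.2558]
ee_rot: [3.141, 0.001, 1.703]
wrist_force: [0.2, -0.3, 0.0]
grip_width: 0.0508
grip_force: 62.3
18.55 [ 0.55366807 -0.2618184   0.25489632] 0.050915232076214824
[[337.93784118 273.39822619]] [[337.82599959 258.22234323]]
```

View pics/f.png

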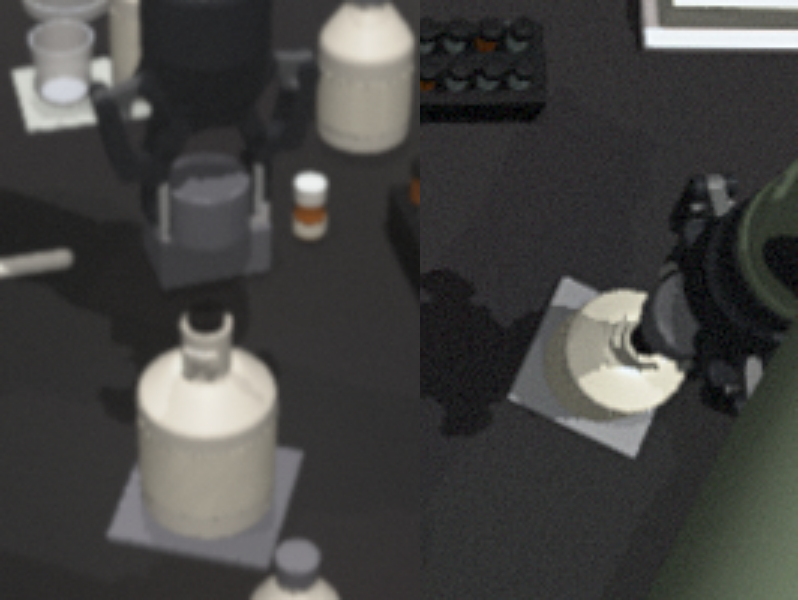

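The cap is off, upright in the gripper at side pixel (340,261). The open neck is below it, and the beaker and neighbours are undisturbed. I'll trim the height slightly, settle and hand in.

```bash
python3 -m inch '[[0,0,0.001,0,0,0],[0,0,0.002,0,0,0],[0,0,0.002,0,0,0],[0,0,0.002,0,0,0],[0,0,0.002,0,0,0],[0,0,0.002,0,0,0],[0,0,0.002,0,0,0],[0,0,0.002,0,0,0],[0,0,0.002,0,0,0],[0,0,0.002,0,0,0]]' && python3 -c "
from station import ticket
print(ticket.hand_in())"
```

```text
clock: 19.55
eef_pos: [0.5536, -0.2618, 0.2569]
ee_rot: [-3.142, 0.0, 1.703]
wrist_force: [-0.1, 0.1, 0.7]
grip_width: 0.0511
grip_force: 62.3
the job is handed in; nothing more can be done
None
```

The job is handed in at 19.6 s (result not shown): the pump got one full press and sprang back, and the bleach cap is off, held upright and still about 8 cm above the neck.

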